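# Seat the trimming chuck on the pinned bench wheel

## Task

Pick up the wooden trimming chuck by its cup and seat it upright on the head of the green bench wheel, centre bore over the centre stub, then turn it under light pressure until the two brass drive pins drop into the slots under its plate and it sits fully home, flat on the head. Do not ram it down, leave it released, and do not disturb the stamp, the glaze jar or the pinch pot standing nearby.

Things in the scene. Friction and masses are not known exactly. Their poses are not given: they have to be found in the camera images.
- chuck: Turned wooden trimming chuck, loose, about 0.4 kg, standing upright on the bench: a round plate, diameter 130 mm, its top 24 mm above the underside, with an upright open cup in its middle. In the middle of the underside is a bore of diameter 29 mm, 16 mm deep. Origin: centre of the underside; z up through the cup.
- chuck_cup (a point): Centre of the mouth of the chuck's cup, 80 mm above the chuck's underside. The cup is round, outer diameter 52 mm (58 mm at its foot), wall 8 mm, and rises from 24 to 80 mm above the underside; grip it across the outside or pinch its wall.
- chuck_slot (a point): Outer end, at the rim, of one of six identical radial slots in the chuck's underside: 9 mm wide, 16 mm deep, from the bore out to the rim, 60 degrees apart. This one lies along the chuck's +x axis.
- wheel: Low bench wheel, fixed to the bench: green foot of diameter 144 mm, on it a flat aluminium head of diameter 110 mm, its face 60 mm above the bench. The head is braked (turns only if forced hard) and was left at any angle; that angle is NOT reported and does not follow this body's yaw. Origin: centre of the foot's underside.
- wheel_seat (a point): Centre of the head's face, where the chuck's underside centre lies when fully home. Here stands a dark steel stub, diameter 25 mm, 14 mm high, tip chamfered. Two brass drive pins, diameter 7 mm, 8 mm high, stand 40 mm from the axis on either side of it, at the head's unreported angle. Where they meet no slots the chuck stops on their tips, 8 mm too high.
- stamp: White plaster stamp standing upright, 31 x 31 x 53 mm; a bystander. Origin: centre of its foot.
- glaze_jar: White jar with a dark lid, diameter 62 mm, 77 mm high; a bystander. Origin: centre of its foot.
- pinch_pot: Small brown clay pot, diameter 72 mm, 64 mm high; a bystander. Origin: centre of its foot.
Things that resemble listed ones, but are neither listed nor needed, are in the scene too. Of the things shaped like the wheel, the green one is meant.

How it is judged (in metres and radians):
On the way:
1. the chuck is lifted upright above the level of the wheel's head (height (world z) of chuck above 0.065 m and angle between chuck's own z axis and vertical below 0.4 rad), for 0.1 s.
At the end, for the whole second after the job is handed in: the chuck sits upright (within 0.04 rad) and at rest on the wheel's head, centred within 5 mm and with its underside within 3 mm of the head's face (the pins are in the slots), released (z of chuck in the frame of wheel_seat between -0.003 and 0.003 m and horizontal distance between chuck and wheel_seat below 0.005 m and angle between chuck's own z axis and vertical below 0.04 rad and linear speed of chuck below 0.01 m/s); the robot touches nothing.
It fails at once if the chuck is rammed or slammed onto the wheel (over 100 N) (contact force between chuck and wheel above 100 N).
It fails at once if the stamp is disturbed (distance of stamp from where it was at the start of the episode above 0.03 m or angle between stamp's own z axis and vertical above 0.5 rad).
It fails at once if the glaze jar is disturbed (distance of glaze_jar from where it was at the start of the episode above 0.03 m or angle between glaze_jar's own z axis and vertical above 0.5 rad).
It fails at once if the pinch pot is disturbed (distance of pinch_pot from where it was at the start of the episode above 0.03 m or angle between pinch_pot's own z axis and vertical above 0.5 rad).
It also fails if it takes over 64 s, if anything falls off the work surface, if the arm or the gripper's body presses on something with over 40 N, if the wrist force passes 120 N, or if a joint passes its speed limit or range.

## Robot

A 6-joint arm with a two-finger parallel gripper is mounted at the origin on a cart in front of the work surface, level with it; the furniture and walls round the work are solid. World frame = base frame: x ahead of the robot, y to its left, z up, the work surface at z = 0. Lengths are in m, angles in degrees, forces in N, time in s.
With the tool pointing down it reaches from about 0.4 to 0.825 m from the base axis. Payload 7 kg.
Tool frame: the origin (TCP) lies at the very end of the fingers, on their centre line; the grasp point (between the pads) lies behind it (r.grasp_offset is the z of the grasp point in the tool frame, in m); z points along the fingers, y is the direction in which the jaws open and shut (so a half turn about z gives the same grasp; the last joint's range is limited). The gripper opens to 88 mm and grips with 3 to 60 N. Pads are 19 mm wide; open, the fingers measure 130 mm over their backs; the gripper's body (78 mm by 193 mm) begins 47 mm behind the grasp point.
Start: joints at [86.408, 20.546, 0.682, 0, -70.136, -16.507], TCP at [0.232, 0.634, 0.227] pointing down, gripper open.
Joint ranges: [-176.03, 176.03], [-82.01, 121.73], [-58.28, 71.71], [-173.87, 95.51], [-174.79, -0.11], [-173.66, 173.66]. Speed limits (degrees/s): [136.94, 136.94, 172.46, 180, 180, 180].

## Interface

Orientations are given as [roll, pitch, yaw] about the fixed x, y, z axes, in that order (R = Rz(yaw) Ry(pitch) Rx(roll)).
In Python, from plant import r gives the robot as it stands. The module is installed in compiled form; this text tells all that it offers.
- The arm moves only by the tool servo_tool, never from a script. Its argument "targets" is a list of rows, each an object of numbers: "dx", "dy", "dz": the shift along the world's x, y, z in cm; "spin": the turn about the world's z in rad; "grip": the opening in per cent of the stroke, from 0 (shut) to 100 (fully open). A call has exactly 10 rows; each row is the pose to reach, as a shift and turn from the pose commanded when the call began; what a row does not reach only later rows make up. A row lasts 1/12 s, in which the tool goes at most 41.7 mm and 7.16 degrees, less where a joint would pass 70% of its speed; a pose out of reach is approached as far as the arm can. A call with a gripper value outside its range is refused whole. The fingers move at their own pace and stop on an object; "squeeze" is the grip in N (left out, the last holds). Time passes only in rows, so rows that repeat a pose let the fingers close, or fill a call up. It gives the time, the measured TCP pose, the force and the opening at its end, in the units of the state.
- r.get_state(): the state, without advancing time (a new reading comes with each control period).
- r.capture(name): name is "scene" or "side" or "wrist"; returns the picture (384x512x3 uint8, blue, green, red); there is no depth.
- r.get_calibration(name): a dict with "K" (3x3 intrinsics, pixels), "extrinsics" (4x4, takes a point from camera to world coordinates). Camera axes: x right, y down, z forward; pixel columns grow to the right and rows downward; lengths in m; the calibration is good to about 2 mm. A picture is of the moment at which its call begins: read the wrist's pose just before it. get_calibration takes no time and is no camera call; for the wrist camera it gives the pose at the moment of the call.
- r.close_job(): hands the job in, once; it reports no verdict.
Trained networks look in the newest picture that a camera, given by its name, has taken for a name from the list of things; names that differ only in an ending like _2 or _b are one class to them, and where a whole thing is asked for, a point or a joint stands for the part that bears it (a point fixed in the world has none). Each returns a list of dicts, best first, with "p" (0 to 1); they miss things now and then, are a little off and sometimes report something else, mostly with a low value. They report only what shows in the picture. A call takes as long as a camera call. They do not tell look-alikes from the thing itself.
- r.cut_out(name, camera): "mask" (384x512 bool, what is visible of it) and "extent" ([left, top, right, bottom] in pixels, round what is visible of it).
The state is a dict: "time_s": time; "joints": joint angles; "qd": joint speeds; "joint_torque": joint torques, N m; "tcp_pos": TCP position; "eef_rot": TCP orientation; "contact_force": force on the tool from outside, world axes, zero at the start; "moment": the same for the moment, N m; "gripper_width": finger opening in m.
Only numpy, scipy, OpenCV 4.12 (cv2) and the standard library are available. Lean on these libraries where they do the work, as an engineer would, in place of code of your own. Each camera call takes 0.05 s, during which the arm holds its last target. There are 200 camera calls.

## Working session

There is one attempt and no reset: what is moved stays moved. The work goes in short steps, Python scripts to look and compute and a tool call to move; the robot and the scene stay as the last step left them, time stands still between calls to the robot, and variables do not carry over. Pictures are saved under pics/ and viewed, about 8 in all and at most 12, crops included, and the job is handed in when it is done.

Besides the shell and the picture viewer there is one more tool, called after ">>>" in YAML: its name, and indented under it one key for each argument. servo_tool: Moves the arm, as the interface text tells. Its arguments: {"type":"object","properties":{"targets":{"type":"array"},"squeeze":{"type":"number"}},"required":["targets"]}

```bash
mkdir -p pics; cat > h.py <<'E'
import numpy as np, cv2
from plant import r
def ray(cam,u,v,z,cal=None):
    c=cal or r.get_calibration(cam); K=np.array(c["K"]);T=np.array(c["extrinsics"])
    d=T[:3,:3]@np.linalg.solve(K,[u,v,1]); o=T[:3,3]
    return o+d*(z-o[2])/d[2]
def proj(cam,P,cal=None):
    c=cal or r.get_calibration(cam); K=np.array(c["K"]);T=np.array(c["extrinsics"])
    p=K@(T[:3,:3].T@(np.array(P)-T[:3,3])); return p[:2]/p[2]
E
python3 - <<'E'
from h import *
s=r.get_state(); print(s)
ims=[]
for c in("scene","side"):
    im=r.capture(c); cv2.imwrite(f"pics/{c}0.png",im); ims.append(im)
    print(c,np.array(r.get_calibration(c)["extrinsics"]).round(3).tolist(),r.get_calibration(c)["K"])
    for n in("chuck","wheel","stamp","glaze_jar","pinch_pot"):
        for d in r.cut_out(n,c)[:3]:
            e=d["extent"]; print(n,round(d["p"],2),np.round(e), ray(c,(e[0]+e[2])/2,e[3],0).round(3))
cv2.imwrite("pics/both.png",cv2.resize(np.hstack(ims),(1024,384)))
E
```

```text
{'time_s': 0.0, 'joints': array([ 8.64078923e+01,  2.05899886e+01,  6.33219272e-01, -2.07399526e-02,
       -7.01355574e+01, -1.65063223e+01]), 'qd': array([-0.10735074, -0.03519611,  0.04444768, -0.01926048, -0.108446  ,
        0.00582863]), 'joint_torque': array([ 9.57072116e-04, -5.82713234e+01,  2.93070441e+01,  6.99766651e+00,
        7.16846334e-03, -1.57981781e-04]), 'tcp_pos': array([0.2318123 , 0.63341837, 0.22563285]), 'eef_rot': array([ 1.79905938e+02, -7.54118047e-03, -2.01054869e+01]), 'contact_force': array([ 0.5516652 , -0.3409614 , -0.12353808]), 'moment': array([ 0.02241815, -0.03986961, -0.04233742]), 'gripper_width': 0.08750763851729411}
scene [[0.868, -0.38, 0.319, 0.11], [-0.496, -0.674, 0.548, -0.816], [0.007, -0.634, -0.774, 1.23], [0.0, 0.0, 0.0, 1.0]] [[435.58381708   0.         251.55984029]
 [  0.         435.58381708 186.28253928]
 [  0.           0.           1.        ]]
chuck 0.6 [230. 233. 266. 268.] [ 0.441 -0.231  0.   ]
wheel 0.92 [213. 172. 257. 208.] [ 0.516 -0.004  0.   ]
wheel 0.75 [338. 227. 380. 271.] [ 0.74  -0.412  0.   ]
stamp 0.4 [279. 281. 285. 291.] [ 0.493 -0.35   0.   ]
stamp 0.33 [215. 169. 251. 211.] [ 0.506 -0.01   0.   ]
glaze_jar 0.96 [279. 185. 302. 218.] [ 0.663 -0.134  0.   ]
side [[0.951, -0.172, 0.258, 0.186], [-0.31, -0.557, 0.77, -1.285], [0.012, -0.812, -0.583, 1.038], [0.0, 0.0, 0.0, 1.0]] [[473.38480144   0.         256.27120981]
 [  0.         473.38480144 194.89721292]
 [  0.           0.           1.        ]]
chuck 0.76 [212. 226. 252. 262.] [ 0.459 -0.235  0.   ]
wheel 0.81 [211. 182. 251. 216.] [ 0.52  -0.011  0.   ]
wheel 0.63 [318. 236. 368. 279.] [ 0.761 -0.406  0.   ]
stamp 0.7 [247. 270. 256. 286.] [ 0.488 -0.35   0.   ]
glaze_jar 0.6 [274. 203. 298. 227.] [ 0.685 -0.121  0.   ]
```

View pics/scene0.png

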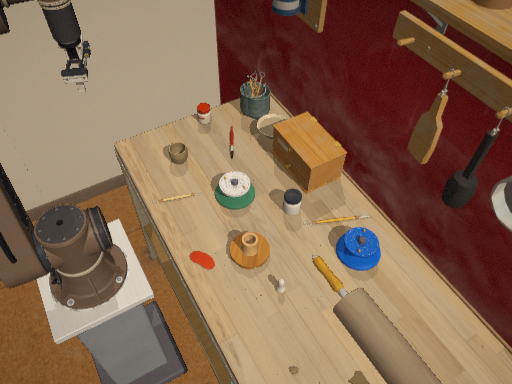

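View pics/side0.png

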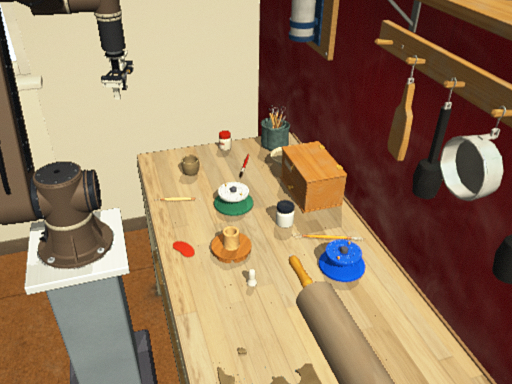

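The scene picture shows the chuck at about (250,250), the green wheel at (235,190) with its white-looking head, the jar at (292,203), the stamp at (281,286) and the pot at (178,153). The blue wheel at (360,250) is a look-alike. The side picture agrees, with the chuck at (231,245) and the green wheel at (233,197).

```bash
python3 - <<'E'
from h import *
print("cup",ray("scene",250,237.5,.08),ray("side",231,230,.08))
print("wheel",ray("scene",235,183.5,.06),ray("side",233,190,.06))
print("pot",ray("scene",178,161,0),ray("side",191,173,0),"jar",ray("scene",292,212,0),"stamp",ray("scene",281,291,0))
print("box",ray("scene",275,140,.1),ray("scene",310,168,.1))
for n in("scene","side"):
    r.capture(n); m=r.cut_out("chuck",n)[0]["mask"]; ys,xs=np.nonzero(m); print(n,xs.mean(),ys.mean(),ray(n,xs.mean(),ys.mean(),.03))
c=r.get_calibration("wrist"); print(np.array(c["extrinsics"]).round(3),np.array(c["K"]).round(1),r.grasp_offset)
E
```

```text
cup [ 0.47741949 -0.17851865  0.08      ] [ 0.47585505 -0.1754247   0.08      ]
wheel [0.54796385 0.0515993  0.06      ] [0.5487596  0.06084761 0.06      ]
pot [0.43350924 0.30162217 0.        ] [0.4424947  0.30702406 0.        ] jar [ 0.68224046 -0.11501286  0.        ] stamp [ 4.90320189e-01 -3.48144385e-01 -2.22044605e-16]
box [0.75976646 0.13277784 0.1       ] [ 0.79352821 -0.04433527  0.1       ]
scene 249.29506802721087 250.22619047619048 [ 0.46789543 -0.19119187  0.03      ]
side 230.74389051808407 245.47605083088953 [ 0.46969301 -0.19090513  0.03      ]
[[-0.344 -0.906 -0.247  0.298]
 [-0.939  0.332  0.09   0.61 ]
 [ 0.     0.263 -0.965  0.383]
 [ 0.     0.     0.     1.   ]] [[314.2   0.  257.3]
 [  0.  314.2 189.3]
 [  0.    0.    1. ]] -0.0188
```

>>> servo_tool:
  targets:
    - {"dx": 2, "dy": -3.6}
    - {"dx": 4, "dy": -7.3}
    - {"dx": 6, "dy": -11}
    - {"dx": 8, "dy": -14.6}
    - {"dx": 10, "dy": -18.2}
    - {"dx": 12, "dy": -21.9}
    - {"dx": 14, "dy": -25.6}
    - {"dx": 16, "dy": -29.2}
    - {"dx": 18, "dy": -32.8}
    - {"dx": 20, "dy": -36.5}

```text
validation failed for argument at $.ta...
```

>>> servo_tool:
  targets:
    - {"dx": 2, "dy": -3.6}
    - {"dx": 4, "dy": -7.3}
    - {"dx": 6, "dy": -11}
    - {"dx": 8, "dy": -14.6}
    - {"dx": 10, "dy": -18.2}
    - {"dx": 11.6, "dy": -21.3}
    - {"dx": 11.6, "dy": -21.3}
    - {"dx": 11.6, "dy": -21.3}
    - {"dx": 11.6, "dy": -21.3}
    - {"dx": 11.6, "dy": -21.3}

```text
validation failed for argument at $.ta...
```

```bash
python3 - <<'E'
from h import *
s=r.get_state(); print(s["time_s"],s["tcp_pos"],s["eef_rot"],s["joints"])
c=r.get_calibration("wrist"); np.savez("calw.npz",K=c["K"],extrinsics=c["extrinsics"])
im=r.capture("wrist"); cv2.imwrite("pics/w1.png",im)
u=proj("wrist",[.548,.056,.06],c);print(u)
for d in r.cut_out("wheel","wrist"): print(d["p"],d["extent"])
E
```

```text
0.8 [0.23198649 0.63385981 0.22658701] [-1.79998427e+02 -6.66165748e-05 -2.01000691e+01] [ 8.64066439e+01  2.05443930e+01  6.82199835e-01  5.43140676e-04
 -7.01363175e+01 -1.65068975e+01]
[ 938.72930064 -589.09794548]
```

View pics/w1.png

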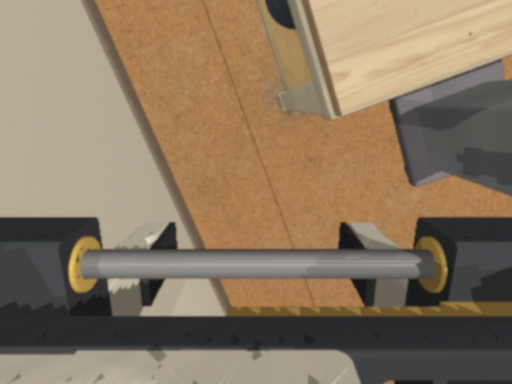

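The wrist picture shows only the floor, the cart and the fingers from row 220 down. The moves were refused, so I'll resend them with every key in each row. I'll stop short of the wheel so it falls in the upper half of the picture.

>>> servo_tool:
  targets:
    - {"dx": 1.7, "dy": -3.7, "dz": 0, "spin": 0, "grip": 100}
    - {"dx": 3.4, "dy": -7.4, "dz": 0, "spin": 0, "grip": 100}
    - {"dx": 5.1, "dy": -11.1, "dz": 0, "spin": 0, "grip": 100}
    - {"dx": 6.8, "dy": -14.8, "dz": 0, "spin": 0, "grip": 100}
    - {"dx": 8.5, "dy": -18.5, "dz": 0, "spin": 0, "grip": 100}
    - {"dx": 10.2, "dy": -22.2, "dz": 0, "spin": 0, "grip": 100}
    - {"dx": 11.9, "dy": -25.9, "dz": 0, "spin": 0, "grip": 100}
    - {"dx": 13.6, "dy": -29.6, "dz": 0, "spin": 0, "grip": 100}
    - {"dx": 15.3, "dy": -33.3, "dz": 0, "spin": 0, "grip": 100}
    - {"dx": 17, "dy": -37, "dz": 0, "spin": 0, "grip": 100}

```text
time_s: 1.73
tcp_pos: [0.4023, 0.2621, 0.227]
eef_rot: [-179.9, -0.0, -20.1]
contact_force: [1.4, 0.3, -1.1]
gripper_width: 0.0879
```

>>> servo_tool:
  targets:
    - {"dx": 1.5, "dy": -3.7, "dz": 0, "spin": 0, "grip": 100}
    - {"dx": 3, "dy": -7.4, "dz": 0, "spin": 0, "grip": 100}
    - {"dx": 4.5, "dy": -11.1, "dz": 0, "spin": 0, "grip": 100}
    - {"dx": 6, "dy": -14.8, "dz": 0, "spin": 0, "grip": 100}
    - {"dx": 7, "dy": -18, "dz": 0, "spin": 0, "grip": 100}
    - {"dx": 7, "dy": -18, "dz": 0, "spin": 0, "grip": 100}
    - {"dx": 7, "dy": -18, "dz": 0, "spin": 0, "grip": 100}
    - {"dx": 7, "dy": -18, "dz": 0, "spin": 0, "grip": 100}
    - {"dx": 7, "dy": -18, "dz": 0, "spin": 0, "grip": 100}
    - {"dx": 7, "dy": -18, "dz": 0, "spin": 0, "grip": 100}

```text
time_s: 2.57
tcp_pos: [0.4718, 0.0849, 0.2266]
eef_rot: [-180.0, -0.0, -20.0]
contact_force: [-1.1, -0.3, -0.0]
gripper_width: 0.0876
```

```bash
python3 - <<'E'
from h import *
s=r.get_state(); print(s["time_s"],s["tcp_pos"],s["eef_rot"],s["joints"])
c=r.get_calibration("wrist"); np.savez("calw.npz",K=c["K"],extrinsics=c["extrinsics"])
im=r.capture("wrist"); cv2.imwrite("pics/w2.png",im)
print(proj("wrist",[.548,.056,.06],c),proj("wrist",[.477,-.177,.08],c))
for n in("wheel","chuck"):
  for d in r.cut_out(n,"wrist"): print(n,d["p"],d["extent"])
E
```

```text
2.5667 [0.4717747  0.08486415 0.22663854] [-1.79987931e+02 -4.90805408e-03 -2.00053053e+01] [ 3.37809143e+01  1.79367983e+00 -2.31366924e+01 -3.49673473e-03
 -6.50569905e+01  3.62152551e+01]
[258.46582441  91.76277915] [525.73052507  75.82263163]
wheel 0.97 [196.0, 24.9, 321.3, 156.6]
chuck 0.93 [421.6, 15.5, 512.0, 143.1]
```

View pics/w2.png

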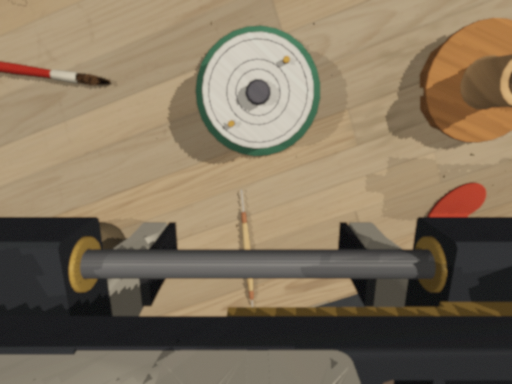

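The wrist picture shows the green wheel with its dark stub at (258,92) and brass pins at (286,60) and (231,124). The chuck is at the right edge, its plate around (475,80).

```bash
cat >> h.py <<'E'
def disc(mask,z,cal):
    cs,_=cv2.findContours(mask.astype(np.uint8),cv2.RETR_EXTERNAL,cv2.CHAIN_APPROX_NONE)
    k=max(cs,key=cv2.contourArea); k=cv2.convexHull(k)[:,0]
    P=np.array([ray("wrist",u,v,z,cal)[:2] for u,v in k]); 
    from scipy.optimize import least_squares
    f=least_squares(lambda q:np.hypot(*(P-q[:2]).T)-q[2],[*P.mean(0),.05],loss="soft_l1",f_scale=.001)
    return f.x
E
python3 - <<'E'
from h import *
c=dict(np.load("calw.npz")); im=cv2.imread("pics/w2.png"); hsv=cv2.cvtColor(im,cv2.COLOR_BGR2HSV)
m=(hsv[...,1]<40)&(hsv[...,2]>120); m[:20]=0;m[160:]=0;m[:,:190]=0;m[:,330:]=0
print("head",disc(m,.06,c))
g=(hsv[...,0]>60)&(hsv[...,0]<95)&(hsv[...,1]>100); g[160:]=0
ys,xs=np.nonzero(g);print("green",xs.min(),xs.max(),ys.min(),ys.max())
b=(hsv[...,0]>10)&(hsv[...,0]<28)&(hsv[...,1]>110)&m.astype(bool)*0==0
b=(hsv[...,0]>10)&(hsv[...,0]<28)&(hsv[...,1]>110)
yy,xx=np.mgrid[:384,:512]; b&=np.hypot(xx-258,yy-91)<52
n,l,st,ce=cv2.connectedComponentsWithStats(b.astype(np.uint8)); print(st[1:,4],ce[1:])
P=[ray("wrist",*ce[i],.068,c)[:2] for i in np.argsort(-st[1:,4])[:2]+1]
d=P[0]-P[1];print("pins",P,"mid",(P[0]+P[1])/2,np.linalg.norm(d),np.degrees(np.arctan2(d[1],d[0])))
dk=(hsv[...,2]<90)&(np.hypot(xx-258,yy-91)<25); ys,xs=np.nonzero(dk);print("stub",ray("wrist",xs.mean(),ys.mean(),.072,c))
E
```

```text
head [0.54784134 0.05696321 0.05507785]
green 198 317 28 153
[28 23] [[285.67857143  59.57142857]
 [230.7826087  123.13043478]]
pins [array([0.56604075, 0.02241114]), array([0.52938074, 0.09176013])] mid [0.54771074 0.05708564] 0.07844258486416192 -62.137685393064636
stub [0.54576124 0.06127759 0.072     ]
```

>>> servo_tool:
  targets:
    - {"dx": -0.9, "dy": -3.4, "dz": 0, "spin": 0, "grip": 100}
    - {"dx": -1.8, "dy": -6.8, "dz": 0, "spin": 0, "grip": 100}
    - {"dx": -2.7, "dy": -10.2, "dz": 0, "spin": 0, "grip": 100}
    - {"dx": -3.6, "dy": -13.6, "dz": 0, "spin": 0, "grip": 100}
    - {"dx": -4.5, "dy": -17, "dz": 0, "spin": 0, "grip": 100}
    - {"dx": -5.4, "dy": -20.4, "dz": 0, "spin": 0, "grip": 100}
    - {"dx": -6.4, "dy": -23.6, "dz": 0, "spin": 0, "grip": 100}
    - {"dx": -6.4, "dy": -23.6, "dz": 0, "spin": 0, "grip": 100}
    - {"dx": -6.4, "dy": -23.6, "dz": 0, "spin": 0, "grip": 100}
    - {"dx": -6.4, "dy": -23.6, "dz": 0, "spin": 0, "grip": 100}

```text
time_s: 3.55
tcp_pos: [0.4082, -0.1519, 0.2266]
eef_rot: [-180.0, -0.0, -20.1]
contact_force: [0.7, 0.2, -0.1]
gripper_width: 0.0878
```

```bash
python3 - <<'E'
from h import *
s=r.get_state(); print(s["time_s"],s["tcp_pos"],s["eef_rot"],s["joints"])
c=r.get_calibration("wrist"); np.savez("calc.npz",K=c["K"],extrinsics=c["extrinsics"])
im=r.capture("wrist"); cv2.imwrite("pics/w3.png",im)
for d in r.cut_out("chuck","wrist")[:2]:
  print(d["p"],d["extent"],disc(d["mask"],.024,c))
E
```

```text
3.55 [ 0.40815429 -0.15189518  0.22663862] [-1.79989500e+02 -1.49612500e-02 -2.01212435e+01] [ 5.71446699e+00 -2.83153605e+00 -2.77020942e+01 -3.23071542e-03
 -6.51114002e+01  6.41656501e+01]
0.83 [202.2, 39.1, 319.7, 162.3] [ 0.47324644 -0.18061509  0.06424177]
```

View pics/w3.png

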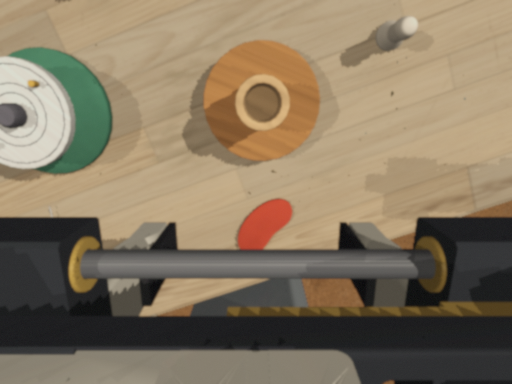

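The head fit gives centre (0.548, 0.057) with r = 55.1 mm, the pin midpoint agrees, and the pins lie at −62°. This picture shows the chuck plate centred near (262,100) with the cup mouth at (262,102). The fit gives (0.473, −0.181) with r = 64 mm, which matches the given size. The stamp is clear at (395,30).

>>> servo_tool:
  targets:
    - {"dx": 3.3, "dy": -1.4, "dz": 0, "spin": 0, "grip": 100}
    - {"dx": 6.5, "dy": -2.9, "dz": 0, "spin": 0, "grip": 100}
    - {"dx": 6.5, "dy": -2.9, "dz": -4, "spin": 0, "grip": 100}
    - {"dx": 6.5, "dy": -2.9, "dz": -8, "spin": 0, "grip": 100}
    - {"dx": 6.5, "dy": -2.9, "dz": -11, "spin": 0, "grip": 100}
    - {"dx": 6.5, "dy": -2.9, "dz": -13.5, "spin": 0, "grip": 100}
    - {"dx": 6.5, "dy": -2.9, "dz": -15.5, "spin": 0, "grip": 100}
    - {"dx": 6.5, "dy": -2.9, "dz": -17.2, "spin": 0, "grip": 100}
    - {"dx": 6.5, "dy": -2.9, "dz": -18.5, "spin": 0, "grip": 100}
    - {"dx": 6.5, "dy": -2.9, "dz": -18.5, "spin": 0, "grip": 100}

```text
time_s: 4.48
tcp_pos: [0.4717, -0.1797, 0.0389]
eef_rot: [179.9, 0.3, -20.0]
contact_force: [-0.7, 0.6, -0.7]
gripper_width: 0.0875
```

>>> servo_tool:
  targets:
    - {"dx": 0, "dy": 0, "dz": 0, "spin": 0, "grip": 0}
    - {"dx": 0, "dy": 0, "dz": 0, "spin": 0, "grip": 0}
    - {"dx": 0, "dy": 0, "dz": 0, "spin": 0, "grip": 0}
    - {"dx": 0, "dy": 0, "dz": 0, "spin": 0, "grip": 0}
    - {"dx": 0, "dy": 0, "dz": 0, "spin": 0, "grip": 0}
    - {"dx": 0, "dy": 0, "dz": 0, "spin": 0, "grip": 0}
    - {"dx": 0, "dy": 0, "dz": 0, "spin": 0, "grip": 0}
    - {"dx": 0, "dy": 0, "dz": 0, "spin": 0, "grip": 0}
    - {"dx": 0, "dy": 0, "dz": 0, "spin": 0, "grip": 0}
    - {"dx": 0, "dy": 0, "dz": 0, "spin": 0, "grip": 0}
  squeeze: 30

```text
time_s: 5.32
tcp_pos: [0.4733, -0.1811, 0.0421]
eef_rot: [-180.0, -0.0, -20.1]
contact_force: [-1.5, 2.9, 5.9]
gripper_width: 0.0503
```

>>> servo_tool:
  targets:
    - {"dx": 0, "dy": 0, "dz": 0.5, "spin": 0, "grip": 0}
    - {"dx": 0, "dy": 0, "dz": 1.5, "spin": 0, "grip": 0}
    - {"dx": 0, "dy": 0, "dz": 3, "spin": 0, "grip": 0}
    - {"dx": 0, "dy": 0, "dz": 4.5, "spin": 0, "grip": 0}
    - {"dx": 0, "dy": 0, "dz": 6, "spin": 0, "grip": 0}
    - {"dx": 0, "dy": 0, "dz": 7.5, "spin": 0, "grip": 0}
    - {"dx": 0, "dy": 0, "dz": 9, "spin": 0, "grip": 0}
    - {"dx": 0, "dy": 0, "dz": 10, "spin": 0, "grip": 0}
    - {"dx": 0, "dy": 0, "dz": 10, "spin": 0, "grip": 0}
    - {"dx": 0, "dy": 0, "dz": 10, "spin": 0, "grip": 0}

```text
time_s: 6.15
tcp_pos: [0.4728, -0.1811, 0.1417]
eef_rot: [-180.0, -0.0, -20.1]
contact_force: [-0.6, -0.7, -5.3]
gripper_width: 0.0504
```

>>> servo_tool:
  targets:
    - {"dx": 0.4, "dy": 1.3, "dz": 0, "spin": 0, "grip": 0}
    - {"dx": 1.2, "dy": 4, "dz": 0, "spin": 0, "grip": 0}
    - {"dx": 2.1, "dy": 6.9, "dz": 0, "spin": 0, "grip": 0}
    - {"dx": 3.1, "dy": 9.9, "dz": 0, "spin": 0, "grip": 0}
    - {"dx": 4.1, "dy": 12.9, "dz": 0, "spin": 0, "grip": 0}
    - {"dx": 5, "dy": 16, "dz": 0, "spin": 0, "grip": 0}
    - {"dx": 6, "dy": 19, "dz": 0, "spin": 0, "grip": 0}
    - {"dx": 6.8, "dy": 21.6, "dz": 0, "spin": 0, "grip": 0}
    - {"dx": 7.3, "dy": 23.2, "dz": 0, "spin": 0, "grip": 0}
    - {"dx": 7.5, "dy": 23.8, "dz": 0, "spin": 0, "grip": 0}

```text
time_s: 6.98
tcp_pos: [0.5481, 0.0589, 0.1402]
eef_rot: [179.9, 0.1, -20.0]
contact_force: [0.7, -0.5, -4.8]
gripper_width: 0.0504
```

```bash
python3 - <<'E'
from h import *
r.capture("scene")
s=r.get_state(); print(s["time_s"],s["tcp_pos"],s["eef_rot"],s["contact_force"],s["moment"],s["gripper_width"])
c=r.get_calibration("wrist")
im=r.capture("wrist")
for d in r.cut_out("chuck","wrist")[:1]: print(d["p"],d["extent"])
sd=r.capture("side"); u=proj("side",[.548,.057,.1]).astype(int)
a=cv2.resize(sd[u[1]-50:u[1]+50,u[0]-60:u[0]+60],(480,400),interpolation=cv2.INTER_CUBIC)
cv2.imwrite("pics/w4.png",cv2.resize(np.hstack([cv2.resize(im,(512,400)),a]),(800,323)))
E
```

```text
7.0333 [0.54808104 0.05864137 0.14026919] [ 1.79935666e+02  7.98014201e-02 -1.99965572e+01] [ 0.61920982  1.24335889 -4.25748855] [ 0.08475378 -0.15400935 -0.01608914] 0.05019843090629607
0.68 [150.2, 112.1, 367.3, 308.6]
```

View pics/w4.png

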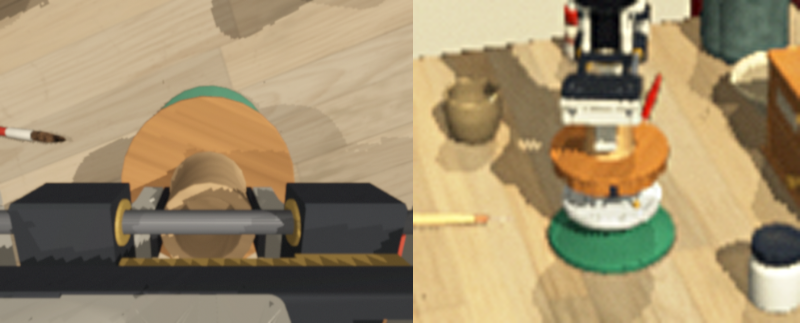

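The left half shows the chuck upright in the jaws, with the plate's far arc topping at about (208,97). The right half shows it level above the head, with a dark slot end on the rim at about (613,190). I'll use the arc for centring and the slot for angle.

```bash
python3 - <<'E'
from h import *
from scipy.optimize import least_squares
s=r.get_state(); c=r.get_calibration("wrist"); im=r.capture("wrist"); t=s["tcp_pos"];print(t)
m=r.cut_out("chuck","wrist")[0]["mask"]
zt=t[2]-.042+.024
top=[(u,np.nonzero(m[:,u])[0].min()) for u in range(165,352,3) if m[:,u].any()]
P=np.array([ray("wrist",u,v,zt,c)[:2] for u,v in top if v<205])
for R in(.065,None):
    f=least_squares(lambda q:np.hypot(*(P-q[:2]).T)-(R or q[2]),[t[0],t[1],.065],loss="soft_l1",f_scale=.001)
    print("chuck centre",f.x, f.x[:2]-t[:2],np.abs(f.fun).mean())
sd=r.capture("side"); 
for u0 in[proj("side",[.548,.057,.1]).astype(int)]:
    a=cv2.resize(sd[u0[1]-5:u0[1]+25,u0[0]-20:u0[0]+20],None,fx=16,fy=16,interpolation=cv2.INTER_CUBIC); cv2.imwrite("pics/s5.png",a)
    q=ray("side",u0[0]+2.1,u0[1]+8.9,t[2]-.042+.008)[:2]-f.x[:2]; print(u0,q,np.hypot(*q),np.degrees(np.arctan2(q[1],q[0])))
g=cv2.cvtColor(sd,cv2.COLOR_BGR2GRAY)[u0[1]+2:u0[1]+16,u0[0]-12:u0[0]+14]; print(g)
E
```

```text
[0.54705721 0.05601768 0.14072557]
chuck centre [0.54638923 0.05608608 0.065     ] [-6.67982314e-04  6.83991432e-05] 0.0002902558292966847
chuck centre [0.54803119 0.05549278 0.06344509] [ 0.00097397 -0.0005249 ] 0.00022977123358917102
[232 181] [-0.01285713 -0.05948012] 0.06085384294521404 -102.19730221071403
[[142 143 142 147 148 152 146 148 141 140 138 141 139 137 129 135 140 135
  131 136 151 157 160 162 163 164]
 [123 138 146 152 152 150 145 143 140 140 139 140 135 130 133 138 140 133
  131 134 145 156 162 164 151 141]
 [ 86 111 134 141 152 157 153 141 139 138 136 135 133 132 137 136 131 132
  137 145 154 148 149 148 133 118]
 [ 70  86 107 117 133 148 141 143 142 152 150 144 146 153 157 151 140 140
  144 148 149 136 125 137 138 120]
 [ 72  77 104 105  95 114 111 126 130 139 147 143 140 147 150 140 131 129
  133 139 143 135 129 134 138 126]
 [ 84  82 115 114  98 110 113 121 129 140 146 138 104  92  95 102 134 132
  140 143 141 139 131 132 144 148]
 [106 103 114 115 114 117 124 126 133 144 143 138 111  61  55  87 138 139
  140 140 139 135 144 180 208 243]
 [105 119 121 124 120 117 125 123 129 139 142 140 129  68  48  90 140 147
  141 136 134 130 164 231 252 255]
 [104 123 129 126 115 104 121 116 127 135 131 112  95  49  42  70 121 133
  128 123 126 128 197 241 246 245]
 [114 120 121 124 114  95 118 107 117 132 130 102  86  77  86  93 108 125
  126 142 188 175 227 236 232 225]
 [127  97 120 120 114 113 128 108 146 209 190 111 115 119 122 124 153 205
  192 143 180 195 219 234 226 206]
 [201 168 159 125 125 156 191 126 164 233 191 152 209 212 211 211 212 223
  232 187 139 179 201 226 204 207]
 [214 224 207 212 211 222 236 206 216 235 221 217 237 239 237 235 233 230
  234 230 199 206 217 206 204 230]
 [164 209 229 239 239 235 235 234 236 235 234 232 233 231 232 232 233 230
  232 233 229 227 238 225 230 230]]
```

>>> servo_tool:
  targets:
    - {"dx": 0.05, "dy": 0.1, "dz": 0, "spin": -0.07, "grip": 0}
    - {"dx": 0.05, "dy": 0.1, "dz": 0, "spin": -0.14, "grip": 0}
    - {"dx": 0.05, "dy": 0.1, "dz": -0.4, "spin": -0.21, "grip": 0}
    - {"dx": 0.05, "dy": 0.1, "dz": -0.8, "spin": -0.26, "grip": 0}
    - {"dx": 0.05, "dy": 0.1, "dz": -1.2, "spin": -0.26, "grip": 0}
    - {"dx": 0.05, "dy": 0.1, "dz": -1.5, "spin": -0.26, "grip": 0}
    - {"dx": 0.05, "dy": 0.1, "dz": -1.8, "spin": -0.26, "grip": 0}
    - {"dx": 0.05, "dy": 0.1, "dz": -2.0, "spin": -0.26, "grip": 0}
    - {"dx": 0.05, "dy": 0.1, "dz": -2.1, "spin": -0.26, "grip": 0}
    - {"dx": 0.05, "dy": 0.1, "dz": -2.1, "spin": -0.26, "grip": 0}

```text
time_s: 8.17
tcp_pos: [0.5484, 0.0578, 0.1203]
eef_rot: [180.0, 0.0, -35.0]
contact_force: [0.2, -0.5, -5.3]
gripper_width: 0.0503
```

>>> servo_tool:
  targets:
    - {"dx": 0, "dy": 0, "dz": -0.1, "spin": 0, "grip": 0}
    - {"dx": 0, "dy": 0, "dz": -0.2, "spin": 0, "grip": 0}
    - {"dx": 0, "dy": 0, "dz": -0.3, "spin": 0, "grip": 0}
    - {"dx": 0, "dy": 0, "dz": -0.4, "spin": 0, "grip": 0}
    - {"dx": 0, "dy": 0, "dz": -0.5, "spin": 0, "grip": 0}
    - {"dx": 0, "dy": 0, "dz": -0.6, "spin": 0, "grip": 0}
    - {"dx": 0, "dy": 0, "dz": -0.7, "spin": 0, "grip": 0}
    - {"dx": 0, "dy": 0, "dz": -0.8, "spin": 0, "grip": 0}
    - {"dx": 0, "dy": 0, "dz": -0.8, "spin": 0, "grip": 0}
    - {"dx": 0, "dy": 0, "dz": -0.8, "spin": 0, "grip": 0}

```text
time_s: 9.0
tcp_pos: [0.5485, 0.0579, 0.1125]
eef_rot: [180.0, 0.0, -35.0]
contact_force: [-0.5, 0.1, -5.4]
gripper_width: 0.0505
```

>>> servo_tool:
  targets:
    - {"dx": 0, "dy": 0, "dz": -0.05, "spin": 0, "grip": 0}
    - {"dx": 0, "dy": 0, "dz": -0.1, "spin": 0, "grip": 0}
    - {"dx": 0, "dy": 0, "dz": -0.15, "spin": 0, "grip": 0}
    - {"dx": 0, "dy": 0, "dz": -0.2, "spin": 0, "grip": 0}
    - {"dx": 0, "dy": 0, "dz": -0.25, "spin": 0, "grip": 0}
    - {"dx": 0, "dy": 0, "dz": -0.3, "spin": 0, "grip": 0}
    - {"dx": 0, "dy": 0, "dz": -0.3, "spin": 0, "grip": 0}
    - {"dx": 0, "dy": 0, "dz": -0.3, "spin": 0, "grip": 0}
    - {"dx": 0, "dy": 0, "dz": -0.3, "spin": 0, "grip": 0}
    - {"dx": 0, "dy": 0, "dz": -0.3, "spin": 0, "grip": 0}

```text
time_s: 9.83
tcp_pos: [0.5486, 0.0579, 0.1099]
eef_rot: [-180.0, -0.0, -35.0]
contact_force: [-2.1, 0.2, 2.5]
gripper_width: 0.0502
```

Contact is at the expected pin-tip height with about 8 N. Turning slowly under that pressure.

>>> servo_tool:
  targets:
    - {"dx": 0, "dy": 0, "dz": -0.02, "spin": -0.015, "grip": 0}
    - {"dx": 0, "dy": 0, "dz": -0.04, "spin": -0.03, "grip": 0}
    - {"dx": 0, "dy": 0, "dz": -0.06, "spin": -0.045, "grip": 0}
    - {"dx": 0, "dy": 0, "dz": -0.06, "spin": -0.06, "grip": 0}
    - {"dx": 0, "dy": 0, "dz": -0.06, "spin": -0.075, "grip": 0}
    - {"dx": 0, "dy": 0, "dz": -0.06, "spin": -0.09, "grip": 0}
    - {"dx": 0, "dy": 0, "dz": -0.06, "spin": -0.105, "grip": 0}
    - {"dx": 0, "dy": 0, "dz": -0.06, "spin": -0.12, "grip": 0}
    - {"dx": 0, "dy": 0, "dz": -0.06, "spin": -0.12, "grip": 0}
    - {"dx": 0, "dy": 0, "dz": -0.06, "spin": -0.12, "grip": 0}

```text
time_s: 10.67
tcp_pos: [0.5477, 0.0577, 0.1082]
eef_rot: [179.9, 0.1, -41.9]
contact_force: [0.7, 0.9, -5.5]
gripper_width: 0.0504
```

The load went back to free weight and the TCP dropped about 2 mm below the contact height, so the pins are entering the slots. Lowering gently.

>>> servo_tool:
  targets:
    - {"dx": 0, "dy": 0, "dz": -0.05, "spin": 0, "grip": 0}
    - {"dx": 0, "dy": 0, "dz": -0.1, "spin": 0, "grip": 0}
    - {"dx": 0, "dy": 0, "dz": -0.15, "spin": 0, "grip": 0}
    - {"dx": 0, "dy": 0, "dz": -0.2, "spin": 0, "grip": 0}
    - {"dx": 0, "dy": 0, "dz": -0.25, "spin": 0, "grip": 0}
    - {"dx": 0, "dy": 0, "dz": -0.3, "spin": 0, "grip": 0}
    - {"dx": 0, "dy": 0, "dz": -0.35, "spin": 0, "grip": 0}
    - {"dx": 0, "dy": 0, "dz": -0.4, "spin": 0, "grip": 0}
    - {"dx": 0, "dy": 0, "dz": -0.45, "spin": 0, "grip": 0}
    - {"dx": 0, "dy": 0, "dz": -0.5, "spin": 0, "grip": 0}

```text
time_s: 11.5
tcp_pos: [0.5483, 0.0578, 0.1039]
eef_rot: [180.0, 0.0, -41.9]
contact_force: [-1.3, -1.1, -3.1]
gripper_width: 0.0505
```

>>> servo_tool:
  targets:
    - {"dx": 0, "dy": 0, "dz": -0.04, "spin": 0, "grip": 0}
    - {"dx": 0, "dy": 0, "dz": -0.08, "spin": 0, "grip": 0}
    - {"dx": 0, "dy": 0, "dz": -0.12, "spin": 0, "grip": 0}
    - {"dx": 0, "dy": 0, "dz": -0.16, "spin": 0, "grip": 0}
    - {"dx": 0, "dy": 0, "dz": -0.2, "spin": 0, "grip": 0}
    - {"dx": 0, "dy": 0, "dz": -0.22, "spin": 0, "grip": 0}
    - {"dx": 0, "dy": 0, "dz": -0.22, "spin": 0, "grip": 0}
    - {"dx": 0, "dy": 0, "dz": -0.22, "spin": 0, "grip": 0}
    - {"dx": 0, "dy": 0, "dz": -0.22, "spin": 0, "grip": 0}
    - {"dx": 0, "dy": 0, "dz": -0.22, "spin": 0, "grip": 0}

```text
time_s: 12.33
tcp_pos: [0.5483, 0.0578, 0.1022]
eef_rot: [180.0, -0.0, -41.9]
contact_force: [-4.9, -0.7, 4.1]
gripper_width: 0.0504
```

Firm contact at TCP 0.102, which is the grasp height plus the 60 mm head, so it is home. Opening, then lifting clear.

>>> servo_tool:
  targets:
    - {"dx": 0, "dy": 0, "dz": 0.05, "spin": 0, "grip": 0}
    - {"dx": 0, "dy": 0, "dz": 0.05, "spin": 0, "grip": 65}
    - {"dx": 0, "dy": 0, "dz": 0.05, "spin": 0, "grip": 75}
    - {"dx": 0, "dy": 0, "dz": 0.05, "spin": 0, "grip": 100}
    - {"dx": 0, "dy": 0, "dz": 0.05, "spin": 0, "grip": 100}
    - {"dx": 0, "dy": 0, "dz": 0.05, "spin": 0, "grip": 100}
    - {"dx": 0, "dy": 0, "dz": 0.05, "spin": 0, "grip": 100}
    - {"dx": 0, "dy": 0, "dz": 0.05, "spin": 0, "grip": 100}
    - {"dx": 0, "dy": 0, "dz": 0.05, "spin": 0, "grip": 100}
    - {"dx": 0, "dy": 0, "dz": 0.05, "spin": 0, "grip": 100}

```text
time_s: 13.17
tcp_pos: [0.5485, 0.0579, 0.1023]
eef_rot: [-180.0, -0.0, -41.9]
contact_force: [0.4, -1.0, -0.1]
gripper_width: 0.0876
```

>>> servo_tool:
  targets:
    - {"dx": 0, "dy": 0, "dz": 1, "spin": 0, "grip": 100}
    - {"dx": 0, "dy": 0, "dz": 3, "spin": 0, "grip": 100}
    - {"dx": 0, "dy": 0, "dz": 5.5, "spin": 0, "grip": 100}
    - {"dx": 0, "dy": 0, "dz": 8.5, "spin": 0, "grip": 100}
    - {"dx": 0, "dy": 0, "dz": 11.5, "spin": 0, "grip": 100}
    - {"dx": -2, "dy": 1.8, "dz": 14, "spin": 0, "grip": 100}
    - {"dx": -4, "dy": 3.6, "dz": 16, "spin": 0, "grip": 100}
    - {"dx": -6, "dy": 5.4, "dz": 16, "spin": 0, "grip": 100}
    - {"dx": -6, "dy": 5.4, "dz": 16, "spin": 0, "grip": 100}
    - {"dx": -6, "dy": 5.4, "dz": 16, "spin": 0, "grip": 100}

```text
time_s: 14.0
tcp_pos: [0.4879, 0.1126, 0.2638]
eef_rot: [-179.9, -0.0, -41.7]
contact_force: [0.1, 0.6, -0.5]
gripper_width: 0.0878
```

```bash
python3 - <<'E'
from h import *
s=r.get_state(); c=r.get_calibration("wrist"); im=r.capture("wrist"); print(s["time_s"],s["tcp_pos"],s["contact_force"],s["gripper_width"])
d=r.cut_out("chuck","wrist")[0]; print(d["p"],d["extent"])
for z in(.084,.092): print(z,disc(d["mask"],z,c))
sd=r.capture("side"); sc=r.capture("scene")
def crop(n,I):
    u=proj(n,[.548,.057,.09]).astype(int); return cv2.resize(I[u[1]-32:u[1]+32,u[0]-32:u[0]+32],(400,400),interpolation=cv2.INTER_CUBIC)
cv2.imwrite("pics/f.png",cv2.resize(np.hstack([crop("side",sd),crop("scene",sc),cv2.resize(im,(533,400))]),(800,240)))
E
```

```text
14.0 [0.48793623 0.11261795 0.26377547] [ 0.07492396  0.57631008 -0.53991503] 0.08777002780645339
0.64 [198.8, 23.2, 323.2, 153.5]
0.084 [0.54764777 0.0577901  0.06374275]
0.092 [0.5474628  0.05797616 0.06222638]
```

View pics/f.png

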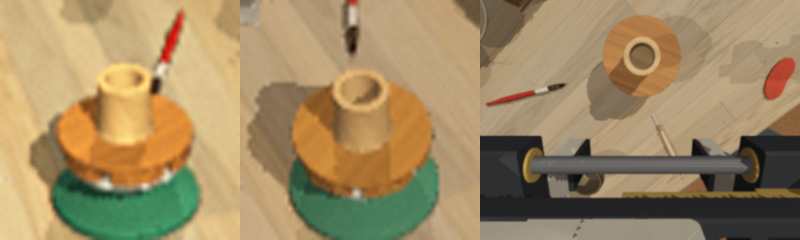

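The final views show the chuck upright and level on the green wheel's head, with the fingers well clear. The fitted plate is at (0.5476, 0.0578), and its radius matches the seated height rather than 8 mm too high.

```bash
python3 -c "
from plant import r
print(r.close_job())"
```

```text
the job is handed in; nothing more can be done
None
```

I picked the chuck up by its cup and set it over the stub of the green wheel. I turned it about 7° under roughly 8 N until the pins dropped into the slots, lowered it gently until it sat home, released it and backed off. The job was handed in at about 14 s; no verdict is reported.

- **Seating:** firm contact came 8 mm below the pin-tip contact height, at the height the 60 mm head predicts. The net upward load change there was only about 9 N.
- **Centring:** a final fit of the plate from the wrist camera put the chuck within about 1 mm of the measured head centre.
- **Upright and released:** the side and scene pictures show it standing level. The gripper is fully open and about 16 cm above its release height, reading no contact force.
- **Plate radius:** the fitted radius came out 1.3 mm under nominal. An earlier fit, with the chuck on the bench, was 0.8 mm under. The difference, about 0.5 mm, is within noise and does not suggest it is sitting high.
- **Bystanders:** I did not measure the stamp, glaze jar or pinch pot again at the end. The paths ran clear of them and no unexpected contact force showed.
- **Refused calls:** the first two move calls were refused because some row keys were missing, and nothing moved.

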